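# Reset the guarded vacuum regulator

## Robot

A 6-joint arm with a two-finger parallel gripper is mounted at the origin on the work surface. World frame = base frame: x ahead of the robot, y to its left, z up, the work surface at z = 0. Lengths are in m, angles in degrees, forces in N, time in s.
With the tool pointing down it reaches from about 0.3 to 0.75 m from the base axis. Payload 8.5 kg.
Tool frame: the origin (TCP) lies at the centre of the arm's flange, where the gripper is bolted on; the fingertips stand 173 mm ahead of it and the grasp point (between the pads) lies env.pinch_z ahead of it (env.pinch_z is the distance from the TCP to the grasp point, in m); z points along the fingers, y is the line along which they close (so a half turn about z gives the same grasp; the last joint's range is limited). The gripper opens to 85 mm and grips with 20 to 120 N. Pads are 22 mm wide; open, the fingers measure 114 mm over their backs; the gripper's body (76 mm by 85 mm) begins 54 mm behind the grasp point. The pads swing forward as they close: fully open they stand 13 mm farther back than shut.
Start: joints at [-80.002, 21.807, 74.336, -0, 83.858, -12.336], TCP at [0.209, -0.509, 0.405] pointing down, gripper open.
Joint ranges: [-178.18, 178.18], [-50.72, 133.34], [12.68, 142.11], [-81.47, 261.47], [9.98, 163.14], [-165.26, 165.26]. Speed limits (degrees/s): [136.94, 136.94, 180, 180, 180, 180].

## Interface

Orientations are given as a 3x3 rotation matrix whose columns are the frame's x, y, z axes.
In Python, from rig import env, get_image, job, spotter gives the robot as it stands. The module is installed in compiled form; this text tells all that it offers.
- The arm moves only by the shell command python3 -m creep 'ROWS' [FORCE]. ROWS is text: rows parted by semicolons, each of 7 numbers parted by spaces: the turn, a rotation vector about the tool's x, y, z in units of 8 degrees (1.0 is 8 degrees), then the shift along the tool's x, y, z in units of 30 mm (1.0 is 30 mm), then the finger opening in mm, from 0 to 85.4. A call has 1 to 12 rows; each row is the pose to reach, as a shift and turn from the pose commanded when the call began, along the tool's axes at that moment; what a row does not reach only later rows make up. A row lasts 1/10 s, in which the tool goes at most 50 mm and 8.59 degrees, less where a joint would pass 70% of its speed; a pose out of reach is approached as far as the arm can. A call with a gripper value outside its range is refused whole. The fingers move at their own pace and stop on an object; FORCE is the grip in N (left out, the last holds). Time passes only in rows, so rows that repeat a pose let the fingers close. It gives the time, the measured TCP pose, the force, the opening and the grip force at its end, in the units of the state.
- env.observe(): the state, without advancing time (a new reading comes with each control period).
- get_image(name): name is "side" or "top" or "wrist"; returns a dict with "image" (400x640x3 uint8, blue, green, red), "depth" (400x640 float32, m along the optical axis (not along the pixel's ray), 0 where there is no reading), "intrinsics" (3x3 intrinsics, pixels), "D" ([k1, k2, p1, p2, k3] as OpenCV has them; the pictures are not rectified), "view" (4x4, takes a point from world to camera coordinates). Camera axes: x right, y up, looking along -z (the intrinsics and any distortion apply to the point x, -y, -z); pixel columns grow to the right and rows downward; lengths in m; the calibration is good to about 2 mm. A picture is of the moment at which its call begins.
- job.close_job(): hands the job in; it is judged then, once.
Trained networks look in a picture, given as the dict that the camera call returned (one of the last four; its "shot" number tells which), for a name from the list of things; names that differ only in an ending like _2 or _b are one class to them, and where a whole thing is asked for, a point or a joint stands for the part that bears it (a point fixed in the world has none). Each returns a list of dicts, best first, with "p" (0 to 1); they miss things now and then, are a little off and sometimes report something else, mostly with a low value. They report only what shows in the picture. A call takes as long as a camera call.
- spotter.boxes_of(label, picture): "xy" ([column, row] in pixels, amid what is visible of it).
The state is a dict: "time_s": time; "q": joint angles; "qvel": joint speeds; "joint_efforts": joint torques, N m; "position": TCP position; "tool_rot": TCP orientation; "ft_force": force on the tool from outside, world axes, zero at the start; "wrist_torque": the same for the moment, N m; "grip_width": finger opening in m; "gripper_force": force on a finger pad.
Only numpy, scipy, OpenCV 4.12 (cv2) and the standard library are available. Lean on these libraries where they do the work, as an engineer would, in place of code of your own. Each camera call takes 0.05 s, during which the arm holds its last target. There are 200 camera calls.

## Task

Reset the vacuum regulator: pull up the red spring plunger and slide the guard fully open until the plunger drops into its second hole, turn the black knob clockwise until its white pointer is in line with the red marker, and then turn the brass lock ring beneath it clockwise fully tight without shifting the knob. Finally pull the plunger again, slide the guard fully shut until the plunger drops home in its first hole, and let go. Leave the other things on the bench where they are.

Things in the scene. Friction and masses are not known exactly. Their poses are not given: they have to be found in the camera images.
- station: Grey housing fixed to the bench, 210 (x) by 350 (y) by 80 mm high. Origin at bench level under the knob's axis, mid-recess. Recess 160 by 160 mm, floor 20 mm and rim 80 mm above the bench. The guard covers it (top at 87 mm) and slides along the station's +y onto the deck (to y = +260 mm). A rail at x = -100 mm, top at 80 mm, has the plunger's holes: y = 0 (shut), y = +165 mm (open).
- guard (a joint): Slide of the teal-framed clear guard (205 by 176 mm, 6 mm thick, 0.5 kg), in m along the station's +y: 0 shut, 0.165 fully open, where the second hole is; end stops 1 mm beyond each. About 1.5 N of friction. It cannot slide while the plunger is down in a hole.
- plunger (a joint): Lift of the spring plunger in m: 0 down in a hole, 0.014 fully pulled. The pin is 9 mm deep in its hole, so it frees the guard only when lifted 10 mm or more. The spring pulls down with 5 N at 0 and 9 N when fully pulled. Released between the holes it rides on the rail at about 0.009; over a hole (within 2 mm) it drops in by itself.
- plunger_grip (a point): Middle of the plunger's red round knob on the guard: 34 mm across, 30 mm high (15 mm above and below this point), its underside 24 mm over the guard, a steel bushing 22 mm across and 16 mm high beneath. Guard shut and plunger down, it is at (-100, 0, 128) mm in the station's frame. It moves with guard and plunger: hold it up by this knob while sliding the guard. It does not turn.
- reg_knob (a joint): Angle of the black knob in rad, growing clockwise seen from above; stops at -0.4 and 2.0; stays where it is left (friction 0.06 N m). It turns freely whether the lock ring is tight or not.
- knob_grip (a point): On the knob's axis (station's x = y = 0), 66 mm above the bench. The black bar grip is 54 mm long (x), 16 mm wide (y) and spans 51 to 76 mm above the bench; white pointer line on its +x half, so this point's x axis is the pointer's direction. A 44 mm disc, to 51 mm above the bench, and the lock ring lie beneath.
- marker: Flat red marker on the recess floor, reaching 35 to 65 mm out from the knob's axis. Origin on that axis; its x axis points out along the marker. The knob is set when pointer and marker point the same way. The marker lies 0.45 to 1.5 rad clockwise of the pointer at the start and does not move.
- lock_ring (a joint): Angle of the lock ring in rad, growing clockwise seen from above: near 0 loose, 1.25 tight against its stop. Friction 0.1 N m.
- ring_grip (a point): On the common axis of ring and knob, 40 mm above the bench. The knurled brass lock ring is 62 mm across and spans 28 to 48 mm above the bench (the recess floor is at 20 mm); the knob above it is narrower, so fingers can reach down past it on both sides. A dark line on the ring's top (its x axis) meets a dark tick on the recess floor when tight.
- cell_a: Clear acrylic test cell, 110 by 110 by 50 mm, open top. Bystander. Origin at the centre of its underside.
- cell_b: Clear acrylic test cell, 110 by 110 by 50 mm, open top. Bystander. Origin at the centre of its underside.
- gasket_a: Cream gasket ring, 90 mm across, 6 mm thick, beside the station. Bystander. Origin at the centre of its underside.
- gasket_b: Cream gasket ring, 90 mm across, 6 mm thick. Bystander. Origin at the centre of its underside.
- rod_a: Steel tie rod with black end knobs, 176 mm long, 26 mm high, in front of the station. Bystander. Origin at the centre of its underside.
- rod_b: Steel tie rod with black end knobs, 176 mm long, 26 mm high, in front of the station. Bystander. Origin at the centre of its underside.
- core: Concrete core, 90 mm across, 50 mm high, beside the station's far left end. Bystander. Origin at the centre of its underside.

How it is judged:
By the outcome, as a careful person would: the job done as asked, in the order asked, and still so for the second after the job is handed in, with the robot touching nothing.
It also fails if it takes over 72 s, if anything falls off the work surface, if the arm or the gripper's body presses on something with over 40 N, if the wrist force passes 120 N, or if a joint passes its speed limit or range.

## Working session

There is one attempt and no reset: what is moved stays moved. The work goes in short steps, Python scripts to look and compute and a shell command to move; the robot and the scene stay as the last step left them, time stands still between calls to the robot, and variables do not carry over. Pictures are saved under pics/ and viewed, at most 10 in all, crops included, and the job is handed in when it is done.

```bash
mkdir -p pics; cat > h.py <<'E'
import numpy as np, cv2
from rig import env,get_image,job,spotter
def px2w(p,uv,z=None,depth=None):
    K=np.array(p["intrinsics"]);D=np.array(p["D"]);V=np.array(p["view"])
    n=cv2.undistortPoints(np.array([[uv]],float),K,D)[0,0]
    d=np.array([n[0],-n[1],-1.0]);R=V[:3,:3];t=V[:3,3]
    o=-R.T@t;w=R.T@d
    s=(z-o[2])/w[2] if z is not None else depth
    return o+s*w
def w2px(p,P):
    V=np.array(p["view"]);c=(V[:3,:3]@np.atleast_2d(P).T).T+V[:3,3]
    c=c*[1,-1,-1]
    return cv2.projectPoints(c,np.zeros(3),np.zeros(3),np.array(p["intrinsics"]),np.array(p["D"]))[0][:,0]
E
python3 - <<'E'
from h import *
print(env.pinch_z)
s=env.observe();print({k:np.round(s[k],3).tolist() for k in s})
for n in("top","side"):
    p=get_image(n);cv2.imwrite(f"pics/{n}0.png",p["image"])
    V=np.array(p["view"]);print(n,"cam",np.round(-V[:3,:3].T@V[:3,3],3))
    for l in ["station","guard","plunger_grip","knob_grip","marker","ring_grip","cell_a","gasket_a","rod_a","core"]:
        for r in spotter.boxes_of(l,p)[:2]:
            uv=r["xy"];d=p["depth"][int(uv[1]),int(uv[0])]
            print(l,round(r["p"],2),np.round(uv,1),np.round(px2w(p,uv,depth=d),3))
E
```

```text
0.1547
{'time_s': 0.0, 'q': [-80.001, 21.841, 74.384, 0.0, 83.857, -12.335], 'qvel': [0.126, -0.037, 0.017, -0.056, 0.004, -0.026], 'joint_efforts': [-0.002, -44.847, -23.127, -0.0, 0.005, 0.0], 'position': [0.209, -0.509, 0.404], 'tool_rot': [[0.925, 0.38, -0.0], [0.38, -0.925, 0.001], [0.0, -0.001, -1.0]], 'ft_force': [0.102, -0.275, -0.414], 'wrist_torque': [-0.02, 0.007, 0.022], 'gripper_force': 0.0, 'grip_width': 0.086}
top cam [0.293 0.068 1.349]
station 0.59 [325.4 174.3] [0.607 0.02  0.087]
guard 0.65 [349.8 164.4] [ 0.64  -0.063  0.086]
plunger_grip 0.49 [251.6 189.7] [0.566 0.27  0.053]
plunger_grip 0.45 [357.4 187.5] [ 0.549 -0.079  0.141]
knob_grip 0.6 [386.9 142.5] [ 0.742 -0.209  0.003]
ring_grip 0.57 [323.3 175.4] [0.606 0.027 0.078]
cell_a 0.88 [182.8 245. ] [0.387 0.504 0.024]
cell_a 0.86 [186.6 192.5] [0.567 0.498 0.025]
gasket_a 0.68 [455.7 236.7] [ 0.398 -0.431 -0.   ]
gasket_a 0.5 [379.5 146.7] [ 0.729 -0.182 -0.003]
rod_a 0.67 [373.2 207.7] [ 0.505 -0.148  0.002]
rod_a 0.44 [341.3 235.9] [ 0.407 -0.032  0.015]
core 0.75 [253.  190.3] [0.564 0.265 0.053]
side cam [ 0.267 -0.999  0.899]
station 0.66 [354.1 208.4] [ 0.603 -0.056  0.086]
guard 0.82 [363.6 207.2] [ 0.636 -0.06   0.087]
plunger_grip 0.43 [344.8 205.7] [ 0.557 -0.097  0.139]
cell_a 0.86 [305.  145.6] [0.539 0.458 0.051]
cell_a 0.65 [344.7 206.6] [ 0.556 -0.1    0.137]
gasket_a 0.57 [317.6 337.9] [ 0.386 -0.442 -0.002]
gasket_a 0.55 [402.5 244.5] [ 0.737 -0.177  0.001]
rod_a 0.7 [327. 239.] [ 0.501 -0.09  -0.   ]
rod_a 0.64 [302.8 225.2] [ 0.435 -0.002 -0.   ]
core 0.55 [320.9 169. ] [0.564 0.26  0.049]
core 0.21 [342.7 205.9] [ 0.55  -0.096  0.138]
```

View pics/top0.png

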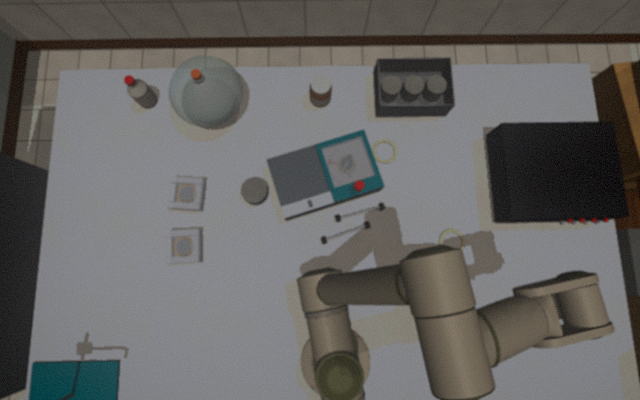

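View pics/side0.png

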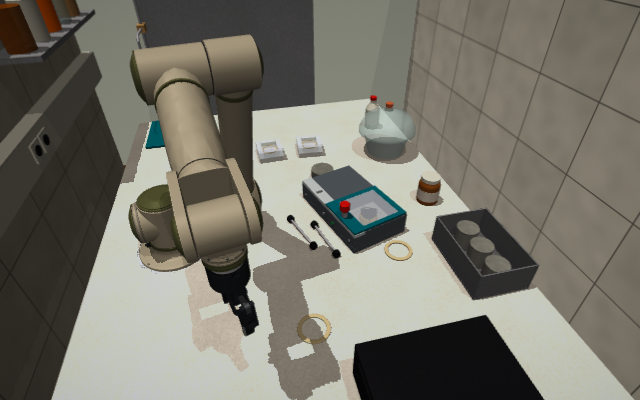

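```bash
cat >> h.py <<'E'
def cloud(p):
    h,w=p["depth"].shape
    uv=np.stack(np.meshgrid(np.arange(w),np.arange(h)),-1).reshape(-1,1,2).astype(float)
    n=cv2.undistortPoints(uv,np.array(p["intrinsics"]),np.array(p["D"]))[:,0]
    d=p["depth"].reshape(-1,1);V=np.array(p["view"])
    c=np.c_[n[:,0],-n[:,1],-np.ones(len(n))]*d
    W=(c-V[:3,3])@V[:3,:3]; W[d[:,0]==0]=np.nan
    return W.reshape(h,w,3)
E
python3 - <<'E'
from h import *
for n in ("top","side"):
    p=get_image(n);W=cloud(p);x,y,z=W[...,0],W[...,1],W[...,2]
    m=(z>.07)&(z<.095)&(x>.42)&(x<.8)&(y>-.25)&(y<.26)
    k=cv2.connectedComponentsWithStats(m.astype(np.uint8));i=1+np.argmax(k[2][1:,4]);mm=k[1]==i
    r=cv2.minAreaRect(W[mm][:,:2].astype(np.float32));print(n,mm.sum(),r)
    m=(z>.12)&(z<.16)&(x>.48)&(x<.62)&(y>-.2)&(y<0.0)
    b=p["image"].astype(int);m2=m&(b[...,2]>1.6*b[...,1])
    print("plunger",m.sum(),m2.sum(),np.nanmedian(W[m2],0),W[m2].min(0),W[m2].max(0))
    hsv=cv2.cvtColor(p["image"],cv2.COLOR_BGR2HSV)
    t=(hsv[...,0]>80)&(hsv[...,0]<100)&(hsv[...,1]>120)&(x>.42)&(x<.8)&(abs(y)<.26)&(z<.095)&(z>.07)
    r=cv2.minAreaRect(W[t][:,:2].astype(np.float32));print("guard",t.sum(),r)
p=get_image("wrist");V=np.array(p["view"]);s=env.observe();R=np.array(s["tool_rot"])
c=-V[:3,:3].T@V[:3,3];print("cam in tool",R.T@(c-s["position"]));print(np.round(R.T@V[:3,:3].T,3),p["intrinsics"])
E
```

```text
top 6256 ((0.6153281927108765, 0.02266959846019745), (0.2124859094619751, 0.35076743364334106), 16.783170700073242)
plunger 97 82 [ 0.55643226 -0.08231318  0.14176457] [ 0.54051159 -0.09732056  0.13318388] [ 0.57347399 -0.06807375  0.14924689]
guard 904 ((0.6366176009178162, -0.05957742780447006), (0.2057354748249054, 0.17205259203910828), 16.70111083984375)
side 3741 ((0.6172141432762146, 0.018574684858322144), (0.2143702656030655, 0.35624104738235474), 16.52006721496582)
plunger 91 90 [ 0.55693786 -0.09503505  0.13911554] [ 0.54262981 -0.10375746  0.12018223] [ 0.5735266  -0.07534908  0.14467692]
guard 947 ((0.6378295421600342, -0.057068005204200745), (0.20911596715450287, 0.1927110254764557), 16.97751235961914)
cam in tool [0.07274471 0.00030893 0.03035674]
[[-0.     0.957  0.29 ]
 [ 1.     0.     0.   ]
 [ 0.     0.29  -0.957]] [[280.75776274   0.         319.19407456]
 [  0.         280.75776274 202.47986529]
 [  0.           0.           1.        ]]
```

```bash
python3 -m creep '0 0 0.7 16 -8.2 0 85; 0 0 0.7 16 -8.2 0 85; 0 0 0.7 16 -8.2 0 85; 0 0 0.7 16 -8.2 0 85; 0 0 0.7 16 -8.2 0 85; 0 0 0.7 16 -8.2 0 85; 0 0 0.7 16 -8.2 0 85; 0 0 0.7 16 -8.2 0 85; 0 0 0.7 16 -8.2 0 85; 0 0 0.7 16 -8.2 0 85; 0 0 0.7 16 -8.2 0 85; 0 0 0.7 16 -8.2 0 85' 60
python3 - <<'E'
from h import *
s=env.observe();print(np.round(s["position"],4),np.round(s["tool_rot"],3).tolist())
p=get_image("wrist");cv2.imwrite("pics/w1.png",p["image"]);W=cloud(p);np.savez("w1.npz",**{k:p[k] for k in("image","depth","intrinsics","D","view")})
x,y,z=W[...,0],W[...,1],W[...,2]
b=p["image"].astype(int);m=(b[...,2]>1.7*b[...,1])&(b[...,2]>60)&(z>.12)&(z<.16)&(x>.5)&(x<.62)
if m.sum():print("pl",m.sum(),W[m].min(0),W[m].max(0),np.median(W[m],0), cv2.minEnclosingCircle(W[m&(z>.138)][:,:2].astype(np.float32)))
hsv=cv2.cvtColor(p["image"],cv2.COLOR_BGR2HSV)
t=(hsv[...,0]>80)&(hsv[...,0]<100)&(hsv[...,1]>100)&(z<.1)&(z>.07)
if t.sum():print("guard",t.sum(),cv2.minAreaRect(W[t][:,:2].astype(np.float32)))
for l in ["plunger_grip","knob_grip","marker","ring_grip","guard"]:
    for r in spotter.boxes_of(l,p)[:2]:
        uv=r["xy"];print(l,round(r["p"],2),np.round(uv,1),np.round(W[int(uv[1]),int(uv[0])],3),np.round(px2w(p,uv,z=.076),3))
E
```

```text
time_s: 2.45
position: [0.5614, -0.0953, 0.4043]
tool_rot: [[0.956, 0.293, 0.0], [0.293, -0.956, 0.001], [0.001, -0.001, -1.0]]
ft_force: [-1.0, -0.8, -0.2]
grip_width: 0.085
gripper_force: 0.0
[ 0.5614 -0.0953  0.4043] [[0.956, 0.293, 0.0], [0.293, -0.956, 0.001], [0.001, -0.001, -1.0]]
pl 987 [ 0.54288281 -0.10049344  0.12133281] [ 0.57412966 -0.06912739  0.14394169] [ 0.55982556 -0.08434283  0.14117548] ((0.5584220886230469, -0.08472411334514618), 0.016138028353452682)
guard 8428 ((0.6317066550254822, -0.060690127313137054), (0.19598238170146942, 0.17886829376220703), 16.583030700683594)
ring_grip 0.17 [310.1 102.3] [ 0.643 -0.061  0.086] [ 0.643 -0.061  0.076]
guard 0.69 [310.1  99.9] [ 0.645 -0.061  0.087] [ 0.645 -0.06   0.076]
```

View pics/w1.png

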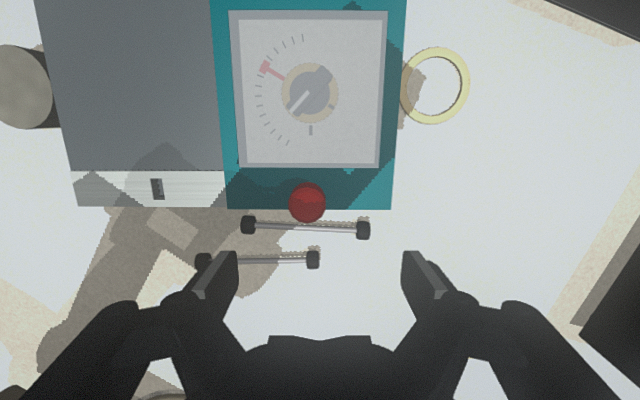

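```bash
python3 -m creep '0 0 0 0 -0.39 1.4 70; 0 0 0 0 -0.39 2.8 70; 0 0 0 0 -0.39 4 70; 0 0 0 0 -0.39 4 70; 0 0 0 0 -0.39 4 28; 0 0 0 0 -0.39 4 28; 0 0 0 0 -0.39 4 28; 0 0 0 0 -0.39 4 28; 0 0 0 0 -0.39 4 28; 0 0 0 0 -0.39 4 28' 60
python3 - <<'E'
from h import *
d=dict(np.load("w1.npz"));W=cloud(d)
# rectify: top-down views
im=d["image"]
O=np.array([.6542,-.056]);ex=np.array([.958,.287]);ey=np.array([-.287,.958])
for nm,z in(("k",.076),("f",.021)):
    r=np.arange(-70,70.1,.25)/1000
    X,Y=np.meshgrid(r[::-1],r[::-1],indexing='ij')
    P=np.c_[ (O+X.reshape(-1,1)*ex+Y.reshape(-1,1)*ey), np.full(X.size,z)]
    uv=w2px(d,P).reshape(*X.shape,2).astype(np.float32)
    o=cv2.remap(im,uv[...,0],uv[...,1],cv2.INTER_CUBIC)
    globals()[nm]=o[::2,::2] if 0 else cv2.resize(o,(395,395))
cv2.imwrite("pics/rect1.png",np.hstack([k,f]))
E
```

```text
time_s: 3.75
position: [0.5559, -0.0864, 0.2876]
tool_rot: [[0.958, 0.288, 0.003], [0.288, -0.958, 0.002], [0.003, -0.001, -1.0]]
ft_force: [-4.6, 8.5, 10.6]
grip_width: 0.0315
gripper_force: 59.3
```

View pics/rect1.png

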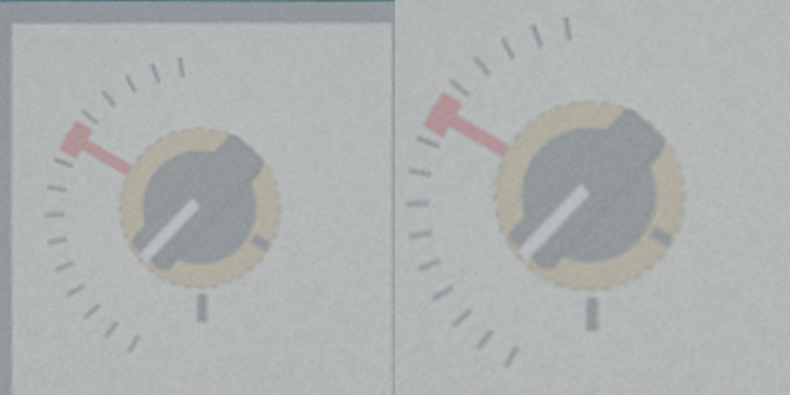

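```bash
python3 -m creep '0 0 0 0 0 0 60; 0 0 0 0 0 0 60; 0 0 0 0 0 0.25 60; 0 0 0 0 0 0.25 60; 0 0 0 0 0 0.25 60' 60
python3 -m creep '0 0 0 0 0 0 28; 0 0 0 0 0 0 28; 0 0 0 0 0 0 28; 0 0 0 0 0 0 28; 0 0 0 0 0 0 28;0 0 0 0 0 0 28' 60
python3 -c "
from h import *
p=get_image('side');c=w2px(p,[[.558,-.084,.13]])[0].astype(int);i=p['image'][c[1]-50:c[1]+50,c[0]-65:c[0]+65];cv2.imwrite('pics/s1.png',cv2.resize(i,None,fx=5,fy=5,interpolation=2))"
```

```text
time_s: 4.25
position: [0.5562, -0.0877, 0.2769]
tool_rot: [[0.958, 0.288, -0.001], [0.288, -0.958, 0.0], [-0.0, -0.0, -1.0]]
ft_force: [-0.3, 0.3, 0.5]
grip_width: 0.0599
gripper_force: 0.0
time_s: 4.85
position: [0.5559, -0.0866, 0.2778]
tool_rot: [[0.958, 0.288, -0.0], [0.288, -0.958, 0.002], [0.0, -0.002, -1.0]]
ft_force: [-3.1, 7.1, 6.2]
grip_width: 0.0323
gripper_force: 59.5
```

View pics/s1.png

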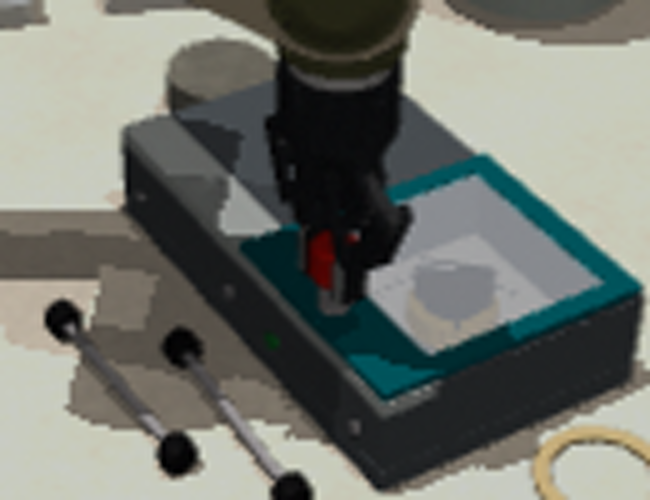

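```bash
python3 -m creep '0 0 0 0 0 -0.15 28; 0 0 0 0 0 -0.3 28; 0 0 0 0 0 -0.43 28; 0 0 0 0 0 -0.43 28;  0 0 0 0 0 -0.43 28' 70
```

```text
time_s: 5.4
position: [0.556, -0.0867, 0.289]
tool_rot: [[0.958, 0.288, -0.002], [0.288, -0.958, 0.003], [-0.001, -0.003, -1.0]]
ft_force: [1.0, 5.0, -8.1]
grip_width: 0.0322
gripper_force: 70.1
```

```bash
python3 -m creep '0 0 0 0 0 -0.03 28; 0 0 0 0 -0.3 -0.03 28; 0 0 0 0 -0.8 -0.03 28; 0 0 0 0 -1.5 -0.03 28;  0 0 0 0 -2.2 -0.03 28;  0 0 0 0 -2.9 -0.03 28;  0 0 0 0 -3.6 -0.03 28;  0 0 0 0 -4.3 -0.03 28;  0 0 0 0 -4.9 -0.03 28;  0 0 0 0 -5.3 -0.03 28;  0 0 0 0 -5.5 -0.03 28; 0 0 0 0 -5.5 -0.03 28' 70
```

```text
time_s: 6.6
position: [0.5083, 0.0712, 0.291]
tool_rot: [[0.957, 0.289, -0.0], [0.289, -0.957, 0.001], [-0.0, -0.001, -1.0]]
ft_force: [2.6, 2.4, -8.1]
grip_width: 0.0319
gripper_force: 70.5
```

```bash
python3 -m creep '0 0 0 0 0 0.15 28; 0 0 0 0 0 0.3 28; 0 0 0 0 0 0.45 28; 0 0 0 0 0 0.45 28; 0 0 0 0 0 0.45 28' 70
python3 -m creep '0 0 0 0 0 0 60; 0 0 0 0 0 0 60; 0 0 0 0 0 0 60; 0 0 0 0 0 -1 60; 0 0 0 0 0 -2 60; 0 0 0 0 0 -2.7 60; 0 0 0 0 0 -2.7 60'
python3 - <<'E'
from h import *
p=get_image("wrist");W=cloud(p);b=p["image"].astype(int);z=W[...,2]
m=(b[...,2]>1.7*b[...,1])&(b[...,2]>50)&(z>.11)&(z<.18)
print(m.sum(),W[m].max(0),cv2.minEnclosingCircle(W[m&(z>.138)][:,:2].astype(np.float32)),np.percentile(z[m],[50,90,98]))
E
```

```text
time_s: 7.1
position: [0.5086, 0.0702, 0.2779]
tool_rot: [[0.958, 0.288, 0.0], [0.288, -0.958, 0.0], [0.0, 0.0, -1.0]]
ft_force: [-1.5, 2.1, 2.4]
grip_width: 0.0324
gripper_force: 71.5
time_s: 7.8
position: [0.5089, 0.0704, 0.3612]
tool_rot: [[0.958, 0.288, 0.006], [0.288, -0.958, -0.001], [0.005, 0.002, -1.0]]
ft_force: [-0.1, 0.2, -0.3]
grip_width: 0.0601
gripper_force: 0.0
1621 [0.52744484 0.08710342 0.1433416 ] ((0.5112717747688293, 0.07089044153690338), 0.01627245545387268) [0.14099431 0.14212986 0.14262736]
```

```bash
python3 -m creep '0 0 -1 1 1.4 0 60; 0 0 -2 2 2.8 0 60; 0 0 -3 3 4 0 60; 0 0 -4 3.42 5.4 0 60; 0 0 -5 3.42 5.4 0 60; 0 0 -6 3.42 5.4 0 60; 0 0 -7 3.42 5.4 0 60; 0 0 -8 3.42 5.4 0 60; 0 0 -9 3.42 5.4 0 60; 0 0 -10 3.42 5.4 0 60; 0 0 -11 3.42 5.4 0 60; 0 0 -11 3.42 5.4 0 60'
python3 -m creep '0 0 -1 0 0 0 60; 0 0 -2 0 0 0 60; 0 0 -3 0 0 0 60; 0 0 -4 0 0 0 60; 0 0 -5 0 0 0 60; 0 0 -6 0 0 0 60; 0 0 -6 0 0 0 60; 0 0 -6 0 0 0 60'
cat >> h.py <<'E'
O=np.array([.6542,-.056]);ex=np.array([.9576,.2882]);ey=np.array([-.2882,.9576])
def rect(p,z,half=70,n=395):
    r=np.linspace(half,-half,n)/1000
    X,Y=np.meshgrid(r,r,indexing='ij')
    P=np.c_[O+X.reshape(-1,1)*ex+Y.reshape(-1,1)*ey, np.full(X.size,z)]
    uv=w2px(p,P).reshape(n,n,2).astype(np.float32)
    return cv2.remap(p["image"],uv[...,0],uv[...,1],cv2.INTER_CUBIC)
def meas(p):
    "station-frame geometry of pointer, marker, ring"
    g=rect(p,.0765,40,801);f=rect(p,.0205,75,1501);out={}
    h=cv2.cvtColor(f,cv2.COLOR_BGR2HSV);b=f.astype(int)
    m=(b[...,2]>1.5*b[...,1])&(b[...,2]>60)
    k=cv2.connectedComponentsWithStats(m.astype(np.uint8))
    if k[0]>1:
        mm=k[1]==1+np.argmax(k[2][1:,4]);v,u=np.nonzero(mm);x=75-.1*v;y=75-.1*u
        out["marker"]=(len(v),x.mean(),y.mean(),np.degrees(np.arctan2(y.mean(),x.mean())))
    return g,f,out
E
python3 - <<'E'
from h import *
s=env.observe();print(np.round(s["position"],4),np.round(s["tool_rot"],3).tolist(),np.round(s["q"],1))
p=get_image("wrist");np.savez("w2.npz",**{k:p[k] for k in("image","depth","intrinsics","D","view")})
g,f,o=meas(p);print(o);cv2.imwrite("pics/r2.png",np.hstack([cv2.resize(g,(395,395)),rect(p,.0205)]))
for l in("knob_grip","marker","ring_grip"):
    for r in spotter.boxes_of(l,p)[:1]: print(l,r["p"],r["xy"],(np.array([ex,ey])@(px2w(p,r["xy"],z=.076)[:2]-O)))
E
```

```text
time_s: 9.05
position: [0.6536, -0.0553, 0.3568]
tool_rot: [[-0.255, 0.967, -0.003], [0.967, 0.255, 0.001], [0.001, -0.002, -1.0]]
ft_force: [-0.6, -0.2, -0.1]
grip_width: 0.0601
gripper_force: 0.0
time_s: 9.85
position: [0.6536, -0.0552, 0.3578]
tool_rot: [[-0.886, 0.463, -0.001], [0.463, 0.886, 0.0], [0.001, -0.0, -1.0]]
ft_force: [0.1, 1.2, 0.3]
grip_width: 0.0601
gripper_force: 0.0
[ 0.6536 -0.0552  0.3578] [[-0.886, 0.463, -0.001], [0.463, 0.886, 0.0], [0.001, -0.0, -1.0]] [-15.1  34.5  60.2  -0.   85.4 -77.5]
{'marker': (22492, np.float64(26.242495109372218), np.float64(46.46005690912324), np.float64(60.54050443563379))}
knob_grip 0.95 [320.3, 192.8] [-0.00613048  0.00642274]
marker 0.7 [367.1, 177.4] [0.01331172 0.04706818]
ring_grip 0.75 [309.5, 173.6] [-0.02586847  0.01199219]
```

View pics/r2.png

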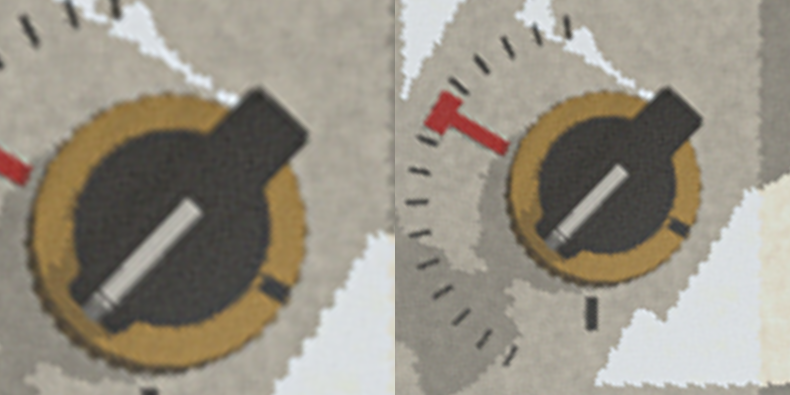

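```bash
python3 -m creep '0 0 -0.05 0 -0.04 1.2 40; 0 0 -0.05 0 -0.04 2.4 40; 0 0 -0.05 0 -0.04 3.4 40; 0 0 -0.05 0 -0.04 4 40; 0 0 -0.05 0 -0.04 4.36 40; 0 0 -0.05 0 -0.04 4.36 40; 0 0 -0.05 0 -0.04 4.36 10;0 0 -0.05 0 -0.04 4.36 10;0 0 -0.05 0 -0.04 4.36 10;0 0 -0.05 0 -0.04 4.36 10;0 0 -0.05 0 -0.04 4.36 10;0 0 -0.05 0 -0.04 4.36 10' 40
```

```text
time_s: 11.25
position: [0.6534, -0.0557, 0.2293]
tool_rot: [[-0.892, 0.452, 0.004], [0.452, 0.892, 0.0], [-0.003, 0.002, -1.0]]
ft_force: [3.0, 5.3, 2.1]
grip_width: 0.0151
gripper_force: 43.2
```

```bash
python3 -m creep '0 0 0.9 0 0 0 10; 0 0 1.8 0 0 0 10; 0 0 2.7 0 0 0 10; 0 0 3.6 0 0 0 10; 0 0 4.5 0 0 0 10; 0 0 5.4 0 0 0 10; 0 0 6.3 0 0 0 10; 0 0 7.2 0 0 0 10; 0 0 8.1 0 0 0 10; 0 0 8.9 0 0 0 10; 0 0 9.3 0 0 0 10; 0 0 9.3 0 0 0 10' 40
python3 -m creep '0 0 0 0 0 0 40; 0 0 0 0 0 0 40; 0 0 0 0 0 -1 40; 0 0 0 0 0 -2.2 40; 0 0 0 0 0 -3.4 50; 0 0 0 0 0 -4.3 60; 0 0 0 0 0 -4.3 60; 0 0 0 0 0 -4.3 60'
python3 - <<'E'
from h import *
s=env.observe();print(np.round(s["position"],4),np.round(s["tool_rot"],3).tolist(),np.round(s["q"],1))
p=get_image("wrist");np.savez("w3.npz",**{k:p[k] for k in("image","depth","intrinsics","D","view")})
g,f,o=meas(p);print(o)
b=g.astype(int);m=(b.min(2)>110);
r=np.arange(801)
c=rect(p,.0765,70,395);cv2.imwrite("pics/r3.png",np.hstack([cv2.resize(g,(395,395)),rect(p,.0205)]))
E
```

```text
time_s: 12.45
position: [0.6533, -0.0558, 0.2293]
tool_rot: [[0.196, 0.981, 0.003], [0.981, -0.196, 0.0], [0.001, 0.003, -1.0]]
ft_force: [1.6, 4.8, 6.2]
grip_width: 0.0151
gripper_force: 43.6
time_s: 13.25
position: [0.6528, -0.0564, 0.3566]
tool_rot: [[0.195, 0.981, -0.0], [0.981, -0.195, -0.0], [-0.0, -0.0, -1.0]]
ft_force: [-0.3, 0.7, -1.0]
grip_width: 0.0598
gripper_force: 0.0
[ 0.6528 -0.0564  0.3566] [[0.195, 0.981, -0.0], [0.981, -0.195, -0.0], [-0.0, -0.0, -1.0]] [-15.3  34.4  60.4  -0.   85.1  -4. ]
{'marker': (20810, np.float64(25.66296972609322), np.float64(46.539432964920714), np.float64(61.12659455769419))}
```

View pics/r3.png

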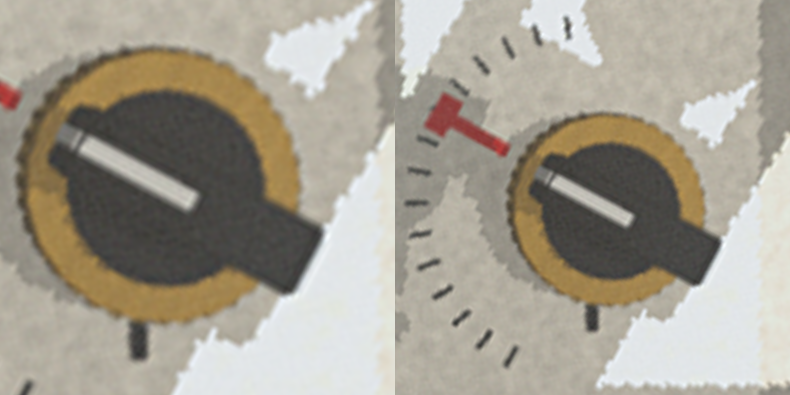

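```bash
python3 - <<'E'
from h import *
for w in("w1","w2","w3"):
    p=dict(np.load(w+".npz"));f=rect(p,.0205,75,1501).astype(int);g=rect(p,.0765,40,801)
    R=1.5 if w!="w1" else 1.12
    m=(f[...,2]>R*f[...,1])&(f[...,2]>60);m=cv2.morphologyEx(m.astype(np.uint8),0*0+cv2.MORPH_OPEN,np.ones((9,9)))
    k=cv2.connectedComponentsWithStats(m);mm=k[1]==1+np.argmax(k[2][1:,4]);v,u=np.nonzero(mm)
    P=np.c_[75-.1*v,75-.1*u]
    d=P@[np.cos(np.radians(61)),np.sin(np.radians(61))]
    q=[]
    for lo in np.arange(np.ceil(d.min())+1,d.max()-1,2): 
        s=P[(d>=lo)&(d<lo+2)]; q.append(s.mean(0))
    q=np.array(q,np.float32);l=cv2.fitLine(q,cv2.DIST_HUBER,0,.01,.01).ravel()
    a=np.degrees(np.arctan2(l[1],l[0]))%180
    print(w,"marker",d.min(),d.max(),"dir",a,"dist of line from O",l[2]*l[1]-l[3]*l[0])
    h=cv2.cvtColor(g,cv2.COLOR_BGR2HSV).astype(int);yy,xx=np.mgrid[:801,:801];rr=np.hypot(yy-420,xx-400)
    m=((h[...,2]>105 if w!="w1" else h[...,2]>165)&(h[...,1]<60)&(rr<285)).astype(np.uint8);m=cv2.morphologyEx(m,cv2.MORPH_OPEN,np.ones((9,9)))
    k=cv2.connectedComponentsWithStats(m)
    for i in 1+np.argsort(-k[2][1:,4])[:2]:
        v,u=np.nonzero(k[1]==i);r=cv2.minAreaRect(np.c_[40-.1*v,40-.1*u].astype(np.float32))
        l=cv2.fitLine(np.c_[40-.1*v,40-.1*u].astype(np.float32),2,0,.01,.01).ravel()
        print("  white",len(v),np.round(r[0],1),np.round(r[1],1),"dir",np.degrees(np.arctan2(l[1],l[0]))%180,"dist",l[2]*l[1]-l[3]*l[0])
E
```

```text
w1 marker 34.96810796465992 64.95480838001727 dir 59.781925 dist of line from O -1.2505112
  white 54603 [10.3 12.6] [21.7 55. ] dir 135.71062 dist -17.230953
  white 53939 [-13.6  -6.3] [30.7 56.5] dir 119.93968 dist 16.112343
w2 marker 34.723740763840766 65.12973232144515 dir 59.686077 dist of line from O -0.7854214
  white 37888 [  6.5 -10. ] [57.  30.8] dir 40.857513 dist 15.468576
  white 13021 [-11.8  10.3] [ 4.9 28.7] dir 136.44423 dist 0.66350555
w3 marker 34.1229693128745 64.67342256120479 dir 59.872463 dist of line from O -1.1458035
  white 41606 [ -7.9 -13.1] [28.4 56.9] dir 152.72026 dist 18.29653
  white 12714 [ 5.3 12.6] [27.9  4.9] dir 62.239357 dist -1.1986451
```

```bash
python3 -m creep '0 0 0 0 0 1.2 40; 0 0 0 0 0 2.4 40; 0 0 0 0 0 3.4 40; 0 0 0 0 0 4.2 40; 0 0 0 0 0 4.2 40; 0 0 0 0 0 4.2 10; 0 0 0 0 0 4.2 10;0 0 0 0 0 4.2 10;0 0 0 0 0 4.2 10;0 0 0.1 0 0 4.2 10;0 0 0.3 0 0 4.2 10;0 0 0.3 0 0 4.2 10' 40
python3 -m creep '0 0 0 0 0 0 10; 0 0 0 0 0 0 40; 0 0 0 0 0 0 40; 0 0 0 0 0 -1 40; 0 0 0 0 0 -2.2 40; 0 0 0 0 0 -3.4 50; 0 0 0 0 0 -4.2 60; 0 0 0 0 0 -4.2 60; 0 0 0 0 0 -4.2 60'
cat >> h.py <<'E'
def ptr(p,exp):
    g=rect(p,.0765,40,801);h=cv2.cvtColor(g,cv2.COLOR_BGR2HSV).astype(int);yy,xx=np.mgrid[:801,:801]
    m=((h[...,2]>105)&(h[...,1]<60)&(np.hypot(yy-420,xx-400)<285)).astype(np.uint8);m=cv2.morphologyEx(m,cv2.MORPH_OPEN,np.ones((9,9)))
    k=cv2.connectedComponentsWithStats(m)
    for i in range(1,k[0]):
        v,u=np.nonzero(k[1]==i)
        if len(v)<5000: continue
        P=np.c_[40-.1*v,40-.1*u].astype(np.float32);r=cv2.minAreaRect(P)
        l=cv2.fitLine(P,2,0,.01,.01).ravel()
        if min(r[1])<7: print("pointer",len(v),np.round(r[0],1),np.round(r[1],1),"dir",np.degrees(np.arctan2(l[1],l[0]))%180)
E
python3 - <<'E'
from h import *
s=env.observe();print(np.degrees(np.arctan2(s["tool_rot"][1][0],s["tool_rot"][0][0]))-16.75)
p=get_image("wrist");np.savez("w4.npz",**{k:p[k] for k in("image","depth","intrinsics","D","view")})
ptr(p,60)
E
```

```text
time_s: 14.5
position: [0.6532, -0.0563, 0.2318]
tool_rot: [[0.238, 0.971, 0.002], [0.971, -0.238, -0.001], [-0.0, 0.002, -1.0]]
ft_force: [0.6, -0.4, 5.6]
grip_width: 0.0151
gripper_force: 44.2
time_s: 15.4
position: [0.6528, -0.0561, 0.3562]
tool_rot: [[0.237, 0.972, -0.001], [0.972, -0.237, 0.0], [0.0, -0.001, -1.0]]
ft_force: [0.6, -0.7, -0.5]
grip_width: 0.06
gripper_force: 0.0
59.56853561891286
pointer 12883 [ 5.6 12. ] [27.1  5.1] dir 59.839626
```

```bash
python3 -m creep '0 0 0 0.01 0.01 0 78; 0 0 0 0.01 0.01 0.8 78; 0 0 0 0.01 0.01 2 78; 0 0 0 0.01 0.01 3.2 78; 0 0 0 0.01 0.01 4.2 78; 0 0 0 0.01 0.01 5 78; 0 0 0 0.01 0.01 5.3 78; 0 0 0 0.01 0.01 5.3 78; 0 0 0 0.01 0.01 5.3 78' 40
python3 -m creep '0 0 0 0 0 0 56; 0 0 0 0 0 0 56; 0 0 0 0 0 0 56; 0 0 0 0 0 0 56; 0 0 0 0 0 0 56'
```

```text
time_s: 16.35
position: [0.6536, -0.0561, 0.1986]
tool_rot: [[0.236, 0.972, 0.001], [0.972, -0.236, -0.0], [-0.0, 0.001, -1.0]]
ft_force: [-0.1, 0.5, 0.7]
grip_width: 0.078
gripper_force: 0.0
time_s: 16.85
position: [0.6534, -0.056, 0.1995]
tool_rot: [[0.236, 0.972, 0.002], [0.972, -0.236, -0.001], [-0.0, 0.002, -1.0]]
ft_force: [-2.0, 0.4, 5.3]
grip_width: 0.0606
gripper_force: 43.1
```

```bash
python3 -m creep '0 0 0.8 0 0 0 56; 0 0 1.6 0 0 0 56; 0 0 2.4 0 0 0 56; 0 0 3.2 0 0 0 56; 0 0 4 0 0 0 56; 0 0 4.8 0 0 0 56; 0 0 5.6 0 0 0 56; 0 0 6.4 0 0 0 56; 0 0 7.2 0 0 0 56; 0 0 7.8 0 0 0 56; 0 0 8.3 0 0 0 56; 0 0 8.3 0 0 0 56' 50
python3 -c "
from h import *
s=env.observe();print(np.round(s['wrist_torque'],2),np.degrees(np.arctan2(s['tool_rot'][1][0],s['tool_rot'][0][0]))-16.75)"
```

```text
time_s: 18.05
position: [0.654, -0.0553, 0.1996]
tool_rot: [[0.985, 0.172, 0.005], [0.172, -0.985, -0.0], [0.005, 0.001, -1.0]]
ft_force: [4.2, 3.8, 2.8]
grip_width: 0.0607
gripper_force: 54.5
[ 0.65 -0.62  0.26] -6.824992665776032
```

```bash
python3 -m creep '0 0 0.3 0 0 0 56; 0 0 0.6 0 0 0 56; 0 0 0.6 0 0 0 56' 50
python3 -c "
from h import *
s=env.observe();print(np.round(s['wrist_torque'],2),np.degrees(np.arctan2(s['tool_rot'][1][0],s['tool_rot'][0][0]))-16.75)"
python3 -m creep '0 0 0.3 0 0 0 56; 0 0 0.6 0 0 0 56; 0 0 0.6 0 0 0 56' 50
python3 -c "
from h import *
s=env.observe();print(np.round(s['wrist_torque'],2),np.degrees(np.arctan2(s['tool_rot'][1][0],s['tool_rot'][0][0]))-16.75)"
```

```text
time_s: 18.35
position: [0.6549, -0.0553, 0.1997]
tool_rot: [[0.996, 0.089, 0.009], [0.089, -0.996, -0.0], [0.009, 0.001, -1.0]]
ft_force: [10.5, 4.9, -1.0]
grip_width: 0.0607
gripper_force: 55.8
[ 0.58 -1.69 -0.12] -11.655236288243117
time_s: 18.65
position: [0.6539, -0.0555, 0.1995]
tool_rot: [[1.0, 0.007, 0.004], [0.007, -1.0, -0.0], [0.004, 0.0, -1.0]]
ft_force: [3.0, 4.8, 7.2]
grip_width: 0.0601
gripper_force: 56.6
[ 0.63 -0.46  0.18] -16.37605361838912
```

```bash
python3 -m creep '0 0 0 0 0 0 76; 0 0 0 0 0 0 78; 0 0 0 0 0 0 78; 0 0 0 0 0 -0.8 78; 0 0 0 0 0 -2 78; 0 0 0 0 0 -3.2 78; 0 0 0 0 0 -4.4 78; 0 0 0 0 0 -5.3 78; 0 0 0 0 0 -5.3 78; 0 0 0 0 0 -5.3 78'
python3 - <<'E'
from h import *
p=get_image("wrist");np.savez("w5.npz",**{k:p[k] for k in("image","depth","intrinsics","D","view")})
ptr(p,60);cv2.imwrite("pics/r5.png",np.hstack([cv2.resize(rect(p,.048,40,801),(395,395)),rect(p,.0205,55)]))
E
```

```text
time_s: 19.65
position: [0.6531, -0.0561, 0.3566]
tool_rot: [[1.0, 0.006, -0.0], [0.006, -1.0, -0.0], [-0.0, 0.0, -1.0]]
ft_force: [-0.6, -0.6, -0.8]
grip_width: 0.078
gripper_force: 0.0
pointer 12198 [ 5.7 12.4] [27.9  4.8] dir 59.40256
```

View pics/r5.png

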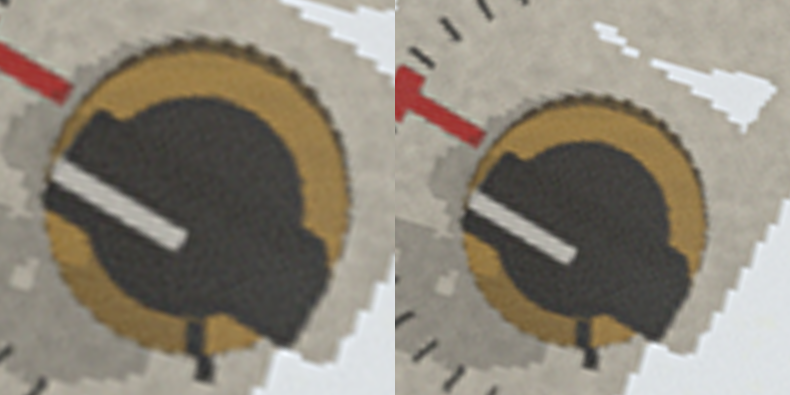

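```bash
python3 -m creep '0 0 -1 0 0 0 78; 0 0 -2 0 0 0 78; 0 0 -3 0 0 0.6 78; 0 0 -4 0 0 1.5 78; 0 0 -4 0.01 0 2.7 78; 0 0 -4 0.01 0 3.9 78; 0 0 -4 0.01 0 4.8 78; 0 0 -4 0.01 0 5.3 78; 0 0 -4 0.01 0 5.3 78; 0 0 -4 0.01 0 5.3 56; 0 0 -4 0.01 0 5.3 56; 0 0 -4 0.01 0 5.3 56' 60
python3 -m creep '0 0 0 0 0 0 56; 0 0 0 0 0 0 56; 0 0 0 0 0 0 56'
python3 -c "
from h import *
s=env.observe();print(np.round(s['wrist_torque'],2),np.round(s['joint_efforts'],2),np.degrees(np.arctan2(s['tool_rot'][1][0],s['tool_rot'][0][0]))-16.75)"
python3 -m creep '0 0 0.2 0 0 0 56; 0 0 0.4 0 0 0 56; 0 0 0.6 0 0 0 56; 0 0 0.6 0 0 0 56' 60
python3 -c "
from h import *
s=env.observe();print(np.round(s['wrist_torque'],2),np.round(s['joint_efforts'],2),np.degrees(np.arctan2(s['tool_rot'][1][0],s['tool_rot'][0][0]))-16.75)"
```

```text
time_s: 20.9
position: [0.6535, -0.0558, 0.1985]
tool_rot: [[0.845, 0.535, -0.0], [0.535, -0.845, 0.0], [0.0, -0.0, -1.0]]
ft_force: [-2.6, 2.6, 1.7]
grip_width: 0.0599
gripper_force: 66.7
time_s: 21.2
position: [0.6535, -0.0558, 0.1984]
tool_rot: [[0.845, 0.535, -0.0], [0.535, -0.845, 0.0], [0.0, -0.0, -1.0]]
ft_force: [-4.7, 2.6, 6.1]
grip_width: 0.0601
gripper_force: 67.0
[0.68 0.97 0.02] [-1.490e+00 -5.608e+01 -2.023e+01 -4.400e-01 -1.510e+00  1.000e-02] 15.591302600437807
time_s: 21.6
position: [0.6524, -0.0564, 0.1984]
tool_rot: [[0.886, 0.464, -0.005], [0.464, -0.886, -0.002], [-0.006, -0.001, -1.0]]
ft_force: [-14.4, -2.8, 9.6]
grip_width: 0.0601
gripper_force: 67.9
[-0.37  2.6   1.17] [  1.39 -53.48 -22.7    1.89  -3.5    1.41] 10.91567072705407
```

```bash
python3 -m creep '0 0 0 0 0 0 76; 0 0 0 0 0 0 78; 0 0 0 0 0 0 78; 0 0 0 0 0 -0.8 78; 0 0 0 0 0 -2 78; 0 0 0.5 0 0 -3.2 78; 0 0 1 0 0 -4.4 70; 0 0 1.36 0 0 -5.3 70; 0 0 1.36 0 0 -5.3 70; 0 0 1.36 0 0 -5.3 70'
python3 - <<'E'
from h import *
p=get_image("wrist");s=env.observe();ptr(p,60);R=np.array(s["tool_rot"])
d=np.array([.5086,.0702,.2779])-s["position"];print(R.round(3).tolist(),np.round(R.T@d/.03,2),np.degrees(np.arctan2(R[1,0],R[0,0]))-16.75)
cv2.imwrite("pics/r6.png",rect(p,.048,50))
E
```

```text
time_s: 22.6
position: [0.6536, -0.056, 0.3568]
tool_rot: [[0.958, 0.287, 0.001], [0.287, -0.958, -0.0], [0.001, 0.001, -1.0]]
ft_force: [-0.5, 0.3, -0.2]
grip_width: 0.0698
gripper_force: 0.0
pointer 12042 [ 5.7 12.4] [27.7  4.8] dir 59.383553
[[0.958, 0.287, -0.001], [0.287, -0.958, 0.0], [-0.001, -0.001, -1.0]] [-3.42 -5.42  2.6 ] -0.06495217338711612
```

```bash
python3 -m creep '0 0 0 -0.6 -1 0 60; 0 0 0 -1.4 -2.2 0 60; 0 0 0 -2.2 -3.4 0 60; 0 0 0 -3 -4.6 0 60; 0 0 0 -3.42 -5.42 0 60; 0 0 0 -3.42 -5.42 0 60; 0 0 0 -3.42 -5.42 1 60; 0 0 0 -3.42 -5.42 2 60; 0 0 0 -3.42 -5.42 2.63 60; 0 0 0 -3.42 -5.42 2.63 60' 70
python3 -m creep '0 0 0 0 0 0 28; 0 0 0 0 0 0 28; 0 0 0 0 0 0 28; 0 0 0 0 0 0 28; 0 0 0 0 0 0 28; 0 0 0 0 0 -0.15 28; 0 0 0 0 0 -0.3 28; 0 0 0 0 0 -0.46 28;  0 0 0 0 0 -0.46 28; 0 0 0 0 0 -0.46 28' 70
```

```text
time_s: 23.65
position: [0.5088, 0.0699, 0.2748]
tool_rot: [[0.958, 0.286, -0.006], [0.286, -0.958, 0.001], [-0.006, -0.002, -1.0]]
ft_force: [-0.9, 0.6, 0.7]
grip_width: 0.0598
gripper_force: 0.0
time_s: 24.65
position: [0.509, 0.0704, 0.2914]
tool_rot: [[0.958, 0.286, 0.001], [0.286, -0.958, 0.0], [0.001, -0.0, -1.0]]
ft_force: [5.4, 2.0, -8.1]
grip_width: 0.0319
gripper_force: 70.1
```

```bash
python3 -m creep '0 0 0 0 0.3 0 28; 0 0 0 0 0.8 0 28; 0 0 0 0 1.5 0 28;  0 0 0 0 2.2 0 28;  0 0 0 0 2.9 0 28;  0 0 0 0 3.6 0 28;  0 0 0 0 4.3 0 28;  0 0 0 0 4.9 0 28;  0 0 0 0 5.3 0 28;  0 0 0 0 5.5 0 28; 0 0 0 0 5.5 0 28; 0 0 0 0 5.5 0 28' 70
```

```text
time_s: 25.85
position: [0.5563, -0.0867, 0.2907]
tool_rot: [[0.958, 0.287, -0.0], [0.287, -0.958, 0.004], [0.001, -0.003, -1.0]]
ft_force: [7.5, 8.5, -8.4]
grip_width: 0.0323
gripper_force: 70.9
```

```bash
python3 -m creep '0 0 0 0 -0.02 0.15 28; 0 0 0 0 -0.02 0.3 28; 0 0 0 0 -0.02 0.46 28; 0 0 0 0 -0.02 0.46 28; 0 0 0 0 -0.02 0.46 28' 70
python3 -m creep '0 0 0 0 0 0 60; 0 0 0 0 0 0 60; 0 0 0 0 0 0 60; 0 0 0 0 0 -1 60; 0 0 0 0 0 -2 60; 0 0 0 0 0 -3 60; 0 0 0 0 0 -4.1 60; 0 0 0 0 0 -4.1 60; 0 0 0 0 0 -4.1 60'
python3 - <<'E'
from h import *
p=get_image("wrist");W=cloud(p);b=p["image"].astype(int);z=W[...,2]
m=(b[...,2]>1.7*b[...,1])&(b[...,2]>50)&(z>.11)&(z<.18)
print(m.sum(),W[m].max(0),cv2.minEnclosingCircle(W[m&(z>.138)][:,:2].astype(np.float32)),np.median(z[m]))
cv2.imwrite("pics/w7.png",p["image"])
E
```

```text
time_s: 26.35
position: [0.556, -0.0863, 0.2789]
tool_rot: [[0.958, 0.287, 0.002], [0.287, -0.958, 0.002], [0.002, -0.001, -1.0]]
ft_force: [1.9, 7.7, 6.7]
grip_width: 0.0322
gripper_force: 72.4
time_s: 27.25
position: [0.5557, -0.0872, 0.4009]
tool_rot: [[0.958, 0.286, 0.001], [0.286, -0.958, -0.0], [0.0, 0.001, -1.0]]
ft_force: [-0.5, 0.9, -0.7]
grip_width: 0.0601
gripper_force: 0.0
1024 [ 0.57436256 -0.06943872  0.14361893] ((0.558294415473938, -0.08578360080718994), 0.016318295150995255) 0.14110868060317228
```

View pics/w7.png

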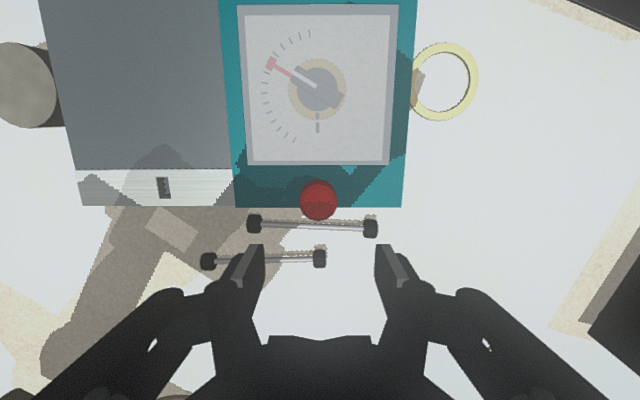

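The picture shows the guard shut. The plunger is at (318,200) with its top at 141 mm, the same as at the start, so it is home. The pointer from (316,86) lines up with the red marker at (271,63), and the ring line meets the tick at (318,125). The bystanders have not moved.

```bash
python3 -c "
from h import *
print(job.close_job())"
```

```text
the job is handed in; nothing more can be done
None
```

The job is handed in at about 27 s of robot time: the guard is shut with the plunger home, the knob pointer is within about 0.5° of the red marker, the lock ring is tight against its stop, and the bystanders in the last wrist view (rods, right-hand gasket, core) look unmoved; I didn't recheck the cells or the other gasket.

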